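Close the green-stoppered jar on the tasting board

TASK

Close the jar with the green stopper on the tasting board: with the fingertips, gently press its stopper straight down until it is fully home on the jar's rim, then move clear. Customers are still tasting from the other jars, so leave those and their raised stoppers untouched, and do not lift, shift or tip the green one's jar or disturb anything else on the table.

Things in the scene. Friction and masses are not known exactly. Their poses are not given: they have to be found in the camera images.
- green_stopper (a joint): how far the green stopper is pressed in, m: 0 when it stands 16 mm proud of the jar's rim, 0.016 when fully home with its flange on the rim. It starts 11 to 16 mm proud. It slides straight down in the neck, about 3 N moves it, it stays where it is left, and comes to a hard stop when home. The glass does not bear being pressed harder than 40 N.
- green_top (a point): centre of the flat round top of the green stopper: a plastic disc 50 mm across and 12 mm thick on a cork stem. Fully home it lies 107 mm above the underside of its jar (125 mm above the table), z up.
- red_top (a point): centre of the flat round top of the red stopper: a plastic disc 50 mm across and 12 mm thick on a cork stem. Starts 11 to 16 mm above its home height; to be left alone.
- yellow_top (a point): centre of the flat round top of the yellow stopper: a plastic disc 50 mm across and 12 mm thick on a cork stem. Starts 11 to 16 mm above its home height; to be left alone.
- blue_top (a point): centre of the flat round top of the blue stopper: a plastic disc 50 mm across and 12 mm thick on a cork stem. Starts 11 to 16 mm above its home height; to be left alone.
- green_jar: loose clear glass jar of nuts, 0.4 to 0.8 kg, with the green stopper; 72 mm across, rim 95 mm above its underside. Origin at the centre of its underside, z up. The four jars stand in a row on the board, in any order, at least 100 mm apart between centres.
- red_jar: loose clear glass jar of nuts, 0.4 to 0.8 kg, with the red stopper; 72 mm across, rim 95 mm above its underside. Origin at the centre of its underside, z up. The four jars stand in a row on the board, in any order, at least 100 mm apart between centres.
- yellow_jar: loose clear glass jar of nuts, 0.4 to 0.8 kg, with the yellow stopper; 72 mm across, rim 95 mm above its underside. Origin at the centre of its underside, z up. The four jars stand in a row on the board, in any order, at least 100 mm apart between centres.
- blue_jar: loose clear glass jar of nuts, 0.4 to 0.8 kg, with the blue stopper; 72 mm across, rim 95 mm above its underside. Origin at the centre of its underside, z up. The four jars stand in a row on the board, in any order, at least 100 mm apart between centres.
- board: fixed wooden tasting board, 180 mm (x) by 520 mm (y), 18 mm thick, that the jars stand on. Origin at the centre of its underside; the row runs along its y.
- nut_bowl: bystander: loose terracotta bowl heaped with nuts, 112 mm across, 50 mm high. Origin at the centre of its underside.
- scoop: bystander: loose brass scoop with dark wooden handle, 150 mm long, 22 mm high. Origin at the centre of its underside near the joint of handle and pan, handle to -x.
- oil_bottle: bystander: loose amber oil bottle with black cap, 60 mm across, 170 mm high. Origin at the centre of its underside.
- small_basket: bystander: loose small round palm basket of nuts with a hoop handle, about 115 mm across, 116 mm high. Origin at the centre of its underside.
- tin: bystander: loose copper-coloured tin, 72 mm across, 85 mm high. Origin at the centre of its underside.
There are look-alikes about, which are no part of the job. Leave any purple or turquoise look-alike of the green_jar alone.

How it is judged (in metres and radians):
On the way:
1. the fingers press the green stopper fully home (value of joint green_stopper above 0.0145 m and contact force between the fingers and green_jar above 0.5 N), for 0.05 s.
At the end, for the whole second after the job is handed in: The green stopper is home (within 1.5 mm of its stop), its jar stands upright (within 0.1 rad), at rest, within 20 mm of where it was; the other three stoppers are within 5 mm and the bystanders within 15 mm of where they were (value of joint green_stopper above 0.0145 m and distance of green_jar from where it was at the start of the episode below 0.02 m and angle between green_jar's own z axis and vertical below 0.1 rad and linear speed of green_jar below 0.02 m/s and distance of each of red_top, yellow_top, blue_top from where it was at the start of the episode below 0.005 m and distance of each of nut_bowl, scoop, oil_bottle, small_basket, tin from where it was at the start of the episode below 0.015 m); the robot touches nothing.
It fails at once if the green jar or its stopper is pressed harder than 40 N (contact force between any of the fingers, the arm and green_jar above 40 N).
It fails at once if the green jar is lifted off the board, shifted more than 20 mm or tipped more than 0.15 rad (height (world z) of green_jar above 0.024 m or distance of green_jar from where it was at the start of the episode above 0.02 m or angle between green_jar's own z axis and vertical above 0.15 rad).
It fails at once if another jar or its stopper is touched by the robot with more than 2 N, or its stopper moves more than 5 mm (contact force between any of the fingers, the arm and red_jar above 2 N or distance of any of red_top, yellow_top, blue_top from where it was at the start of the episode above 0.005 m or contact force between any of the fingers, the arm and yellow_jar above 2 N or contact force between any of the fingers, the arm and blue_jar above 2 N).
It fails at once if a bystander is moved more than 15 mm (distance of any of nut_bowl, scoop, oil_bottle, small_basket, tin from where it was at the start of the episode above 0.015 m).
It also fails if it takes over 32 s, if anything falls off the work surface, if the arm or the gripper's body presses on something with over 40 N, if the wrist force passes 120 N, or if a joint passes its speed limit or range.

ROBOT

A 6-joint arm with a two-finger parallel gripper is mounted at the origin on the work surface. World frame = base frame: x ahead of the robot, y to its left, z up, the work surface at z = 0. Lengths are in mm, angles in rad, forces in N, time in s.
With the tool pointing down it reaches from about 350 to 775 mm from the base axis. Payload 7.3 kg.
Tool frame: the origin (TCP) lies at the very end of the fingers, on their centre line; the grasp point (between the pads) lies 19 mm behind it; z points along the fingers, y is the line along which they close (so a half turn about z gives the same grasp; the last joint's range is limited). The gripper opens to 92 mm and grips with 3 to 60 N. Pads are 19 mm wide; open, the fingers measure 130 mm over their backs; the gripper's body (75 mm by 190 mm) begins 47 mm behind the grasp point.
Start: joints at [-1.305, 0.342, 1.524, -0, 1.275, -0.146], TCP at [210.16, -481.121, 226.741] pointing down, gripper open.
Joint ranges: [-2.53, 2.53], [-0.77, 2.02], [0.04, 2.7], [-1, 4.14], [0.28, 2.66], [-3.11, 3.11]. Speed limits (rad/s): [2.57, 2.57, 3.14, 3.14, 3.14, 3.14].

INTERFACE

Orientations are given as [roll, pitch, yaw] about the fixed x, y, z axes, in that order (R = Rz(yaw) Ry(pitch) Rx(roll)).
In Python, from plant import bot gives the robot as it stands.
- The arm moves only by the tool jog_arm, never from a script. Its argument "targets" is a list of rows, each an object with "xyz": the shift along the tool's x, y, z as a fraction of full scale, a list of three; "spin": the turn about the tool's z as a fraction of full scale. In form: [{"xyz": [x, y, z], "spin": spin}, ...]. A call has exactly 10 rows; each row shifts and turns the commanded pose from where the row before left it, along the tool's axes as they then stand; what a row does not reach is not made up. Full scale, the value 1, is 80 mm for a shift and 0.1 rad for a turn. A row lasts 1/8 s, in which the tool goes at most 62.5 mm and 10.7 degrees, less where a joint would pass 70% of its speed; a pose out of reach is approached as far as the arm can. A call with a number of a shift or a turn outside -1 to 1 is refused whole. A call with a gripper value outside its range is refused whole. "gripper" is the opening in per cent of the stroke, from 0 (shut) to 100 (fully open), set as the call begins (left out, the last holds). The fingers move at their own pace and stop on an object; the grip force is fixed at half the most. Time passes only in rows, so rows that do not move let the fingers close, or fill a call up. It gives the time, the measured TCP pose, the force, the opening and the grip force at its end, in the units of the state.
- bot.get_obs(): the state, without advancing time (a new reading comes with each control period).
- bot.capture(name): name is "scene" or "top" or "wrist"; returns the picture (480x640x3 uint8, blue, green, red); there is no depth.
- bot.get_calibration(name): a dict with "vfov" (degrees; the focal length in pixels is half the picture's height over the tangent of half this angle, whatever the lens; pixels are square), "cx", "cy" (the principal point, pixels), "eye" and "rotation" of the camera in the world. Camera axes: x right, y down, z forward; pixel columns grow to the right and rows downward; lengths in mm; the calibration is good to about 2 mm. The wrist camera is an equidistant fisheye: a pixel r from the principal point sees the ray r / f radians off the axis. A picture is of the moment at which its call begins: read the wrist's pose just before it. get_calibration takes no time and is no camera call; for the wrist camera it gives the pose at the moment of the call.
- bot.close_job(): hands the job in; it is judged then, once.
The state is a dict: "time": time; "joint_positions": joint angles; "dq": joint speeds; "tau": joint torques, N m; "tool_pos": TCP position; "tcp_rot": TCP orientation; "contact_force": force on the tool from outside, world axes, zero at the start; "moment": the same for the moment, N m; "grip_width": finger opening in mm; "finger_force": force on a finger pad.
Only numpy, scipy, OpenCV 4.12 (cv2) and the standard library are available. Lean on these libraries where they do the work, as an engineer would, in place of code of your own. Each camera call takes 0.05 s, during which the arm holds its last target. There are 200 camera calls.

## Working session

There is one attempt and no reset: what is moved stays moved. The work goes in short steps, Python scripts to look and compute and a tool call to move; the robot and the scene stay as the last step left them, time stands still between calls to the robot, and variables do not carry over. Pictures are saved under pics/ and viewed, at most 10 in all, crops included, and the job is handed in when it is done.

Besides the shell and the picture viewer there is one more tool, called after "Emit:" as a command line: name --argument value ..., lists and objects as JSON in quotes. jog_arm: Moves the arm, as the interface text tells. Shift numbers are shares of 80 mm and turn numbers shares of 0.1 rad, none past 1 either way. Its arguments: {"type":"object","properties":{"targets":{"type":"array","items":{"type":"object","properties":{"xyz":{"type":"array","items":{"type":"number"}},"spin":{"type":"number"}}}},"gripper":{"type":"number"}},"required":["targets"]}

```bash
mkdir -p pics; python3 - <<'E'
from plant import bot
import cv2
for n in("scene","top"):
    cv2.imwrite(f"pics/{n}0.png",bot.capture(n)); print(n,bot.get_calibration(n))
o=bot.get_obs(); print(o["time"],o["tool_pos"],o["tcp_rot"],o["contact_force"],o["grip_width"])
E
```

```text
scene {'vfov': 48.10829695422505, 'cx': 329.4280068120191, 'cy': 230.0758930693988, 'eye': array([1400.59985347, -518.75210823,  957.47582221]), 'rotation': array([-2.27401817,  0.00864151,  0.97122555])}
top {'vfov': 52.722877350215526, 'cx': 317.23158910441197, 'cy': 243.92097059175796, 'eye': array([ 406.83795822,   32.7059626 , 1453.69307219]), 'rotation': array([-3.01396946,  0.00604338, -1.56361824])}
0.1 [ 210.05605306 -480.74376658  226.12578553] [-3.14024776e+00 -1.76745249e-04  4.11831910e-01] [ 0.28884239  0.05773997 -0.65677115] 91.92848467975847
```

View pics/scene0.png

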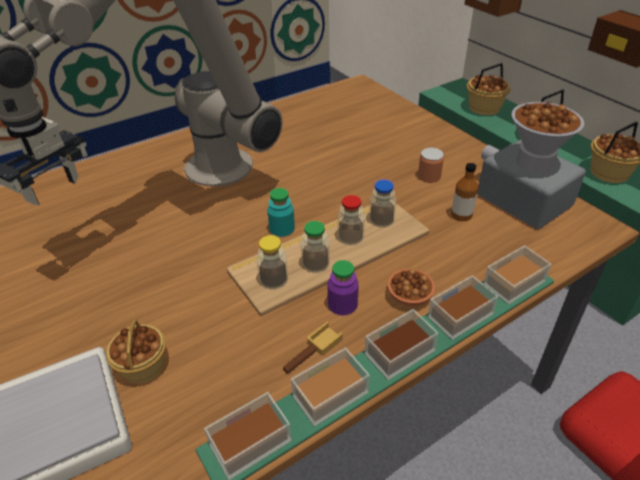

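View pics/top0.png

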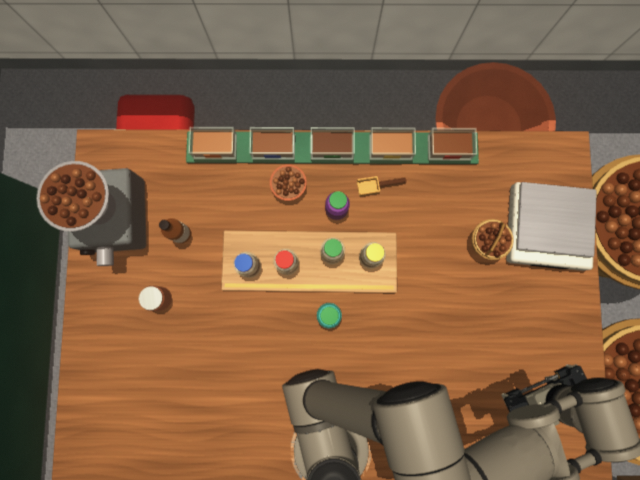

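Green-stoppered candidates are the clear jar on the board (scene 315,230 / top 333,249), the turquoise jar (scene 280,197 / top 329,316) and the purple jar (scene 343,270 / top 337,201). The clear glass jar standing on the board in the row is the one meant. The other two are the look-alikes.

```bash
cat > h.py <<'E'
import cv2, numpy as np
from scipy.spatial.transform import Rotation as Ro
def ray(c,u,v,fish=False):
    f=240/np.tan(np.radians(c["vfov"])/2); x,y=(u-c["cx"])/f,(v-c["cy"])/f
    if fish:
        t=np.hypot(x,y); s=np.sin(t)/max(t,1e-9); d=np.array([x*s,y*s,np.cos(t)])
    else: d=np.array([x,y,1.]); d/=np.linalg.norm(d)
    return c["eye"],Ro.from_euler("xyz",c["rotation"]).as_matrix()@d
def plane(c,u,v,z,fish=False):
    e,d=ray(c,u,v,fish); return e+d*(z-e[2])/d[2]
def tri(r1,r2):
    (a,d),(b,g)=r1,r2; s=np.linalg.lstsq(np.c_[d,-g],b-a,rcond=None)[0]
    p,q=a+s[0]*d,b+s[1]*g; return (p+q)/2,np.linalg.norm(p-q)
def blobs(im,lo,hi,amin=60):
    m=cv2.inRange(cv2.cvtColor(im,cv2.COLOR_BGR2HSV),lo,hi)
    n,_,st,ce=cv2.connectedComponentsWithStats(m)
    return [(ce[i].round(1).tolist(),st[i].tolist()) for i in range(1,n) if st[i][4]>=amin]
E
python3 - <<'E'
from h import *
from plant import bot
s=cv2.imread("pics/scene0.png");t=cv2.imread("pics/top0.png")
cs,ct=bot.get_calibration("scene"),bot.get_calibration("top")
C=dict(green=((50,110,50),(80,255,255)),red=((0,180,110),(5,255,255)),yellow=((24,150,120),(33,255,255)),blue=((105,150,80),(125,255,255)))
near=dict(green=((315,230),(333,248)),red=((351,203),(285,260)),yellow=((270,244),(375,253)),blue=((384,187),(245,262)))
for k in C:
    r=[]
    for im,c,nr in((s,cs,near[k][0]),(t,ct,near[k][1])):
        b=min(blobs(im,*C[k],30),key=lambda b:np.hypot(b[0][0]-nr[0],b[0][1]-nr[1])); r.append(b); 
    p,e=tri(ray(cs,*r[0][0]),ray(ct,*r[1][0])); print(k,r,p.round(1),round(e,1),plane(ct,*r[1][0],135).round(1))
for k,(u,v,z) in dict(turq=(329,316,130),purple=(337,200,130)).items(): print(k,plane(ct,u,v,z).round())
cr=lambda im,u,v:cv2.resize(im[v-50:v+50,u-65:u+65],(390,300),interpolation=cv2.INTER_CUBIC)
cv2.imwrite("pics/crop.png",np.hstack([cr(s,315,235),cr(t,333,255)]))
E
```

```text
green [([314.0, 228.4], [305, 221, 19, 16, 244]), ([332.6, 247.7], [325, 240, 16, 17, 219])] [566.   -0.9 131.2] 1.1 [ 5.658e+02 -3.000e-01  1.350e+02]
red [([351.2, 201.3], [342, 195, 19, 13, 195]), ([283.4, 259.2], [277, 252, 16, 16, 137])] [532.9 133.5 133.2] 1.8 [533.3 134.1 135. ]Traceback (most recent call last):
  File "<stdin>", line 10, in <module>
ValueError: min() iterable argument is empty
```

```bash
python3 - <<'E'
from h import *
from plant import bot
s=cv2.imread("pics/scene0.png");t=cv2.imread("pics/top0.png")
ct=bot.get_calibration("top")
for k,(u,v,z) in dict(yellow=(374,252,135),blue=(244,261,135),turq=(329,316,130),purple=(337,200,130),bowl=(289,183,50),bottle=(170,228,170)).items(): print(k,plane(ct,u,v,z).round())
cr=lambda im,u,v:cv2.resize(im[v-50:v+50,u-65:u+65],(390,300),interpolation=cv2.INTER_CUBIC)
cv2.imwrite("pics/crop.png",np.hstack([cr(s,315,235),cr(t,333,255)]))
E
```

```text
yellow [ 555. -114.  135.]
blue [528. 242. 135.]
turq [380.   9. 130.]
purple [700. -12. 130.]
bowl [769. 128.  50.]
bottle [612. 438. 170.]
```

View pics/crop.png

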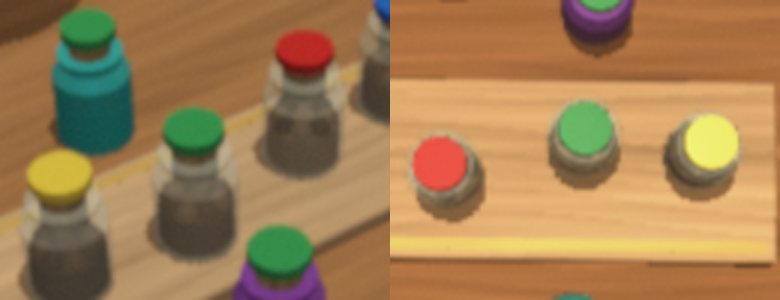

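The crop confirms the clear jar between yellow and red, with its stopper centre near (566, -1). I'm approaching high with the fingers shut.

Emit:
jog_arm --gripper 0 --targets '[{"xyz": [0.4,-0.22,0],"spin": 0},{"xyz": [0.58,-0.33,0],"spin": 0},{"xyz": [0.58,-0.33,0],"spin": 0},{"xyz": [0.58,-0.33,0],"spin": 0},{"xyz": [0.58,-0.33,0],"spin": 0},{"xyz": [0.58,-0.33,0],"spin": 0},{"xyz": [0.58,-0.33,0],"spin": 0},{"xyz": [0.58,-0.33,0],"spin": 0},{"xyz": [0.4,-0.22,0],"spin": 0},{"xyz": [0.2,-0.1,0],"spin": 0}]'

```text
time: 1.35
tool_pos: [490.4, -108.6, 226.3]
tcp_rot: [-3.141, 0.001, 0.414]
contact_force: [0.1, -0.5, -0.3]
grip_width: 1.1
finger_force: 0.0
```

```bash
python3 - <<'E'
from h import *
from plant import bot
c=bot.get_calibration("wrist"); im=bot.capture("wrist"); cv2.imwrite("pics/w1.png",im); print(c)
for b in blobs(im,(50,110,50),(80,255,255),150): print(b,plane(c,*b[0],137,True).round(1))
E
```

```text
{'vfov': 65.70646984690485, 'cx': 323.83868455987897, 'cy': 241.12926262555987, 'eye': array([560.95575869, -77.13816332, 385.18642395]), 'rotation': array([ 2.85494994e+00,  1.82425060e-03, -1.15742458e+00])}
([224.5, 83.0], [189, 48, 72, 71, 3963]) [568.1  -0.8 137. ]
([149.2, 294.9], [122, 268, 55, 55, 2293]) [397.    3.2 137. ]
```

View pics/w1.png

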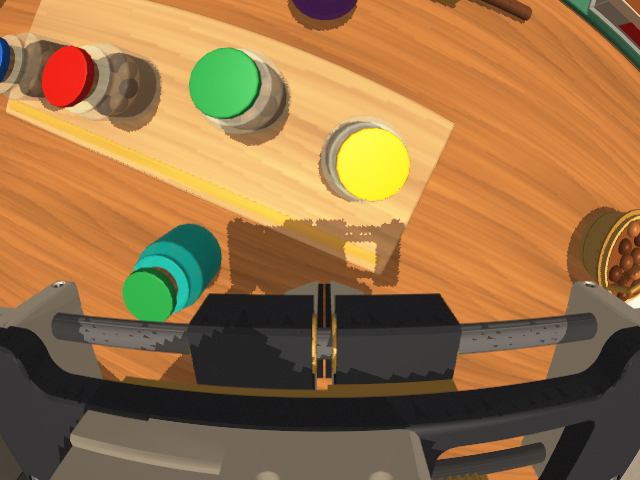

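Wrist view: the green disc is at (224, 83), or (568, -1), which agrees with the first measurement. Yellow is at (373, 164), red at (68, 77), and the turquoise look-alike at (149, 295). I'm moving above green and partway down.

Emit:
jog_arm --targets '[{"xyz": [0.4,-0.24,0],"spin": 0},{"xyz": [0.5,-0.3,0],"spin": 0},{"xyz": [0.38,-0.23,0],"spin": 0},{"xyz": [0.14,-0.08,0],"spin": 0},{"xyz": [0,0,0.2],"spin": 0},{"xyz": [0,0,0.3],"spin": 0},{"xyz": [0,0,0.2],"spin": 0},{"xyz": [0,0,0.08],"spin": 0},{"xyz": [0,0,0],"spin": 0},{"xyz": [0,0,0],"spin": 0}]'

```text
time: 2.65
tool_pos: [567.1, -2.8, 165.1]
tcp_rot: [3.141, -0.001, 0.411]
contact_force: [0.1, 0.6, 0.7]
grip_width: 0.6
finger_force: 0.0
```

```bash
python3 - <<'E'
from h import *
from plant import bot
c=bot.get_calibration("wrist"); im=bot.capture("wrist"); cv2.imwrite("pics/w2.png",im)
o=bot.get_obs(); print(o["tool_pos"],o["tcp_rot"],o["contact_force"],c["eye"])
for b in blobs(im,(50,110,50),(80,255,255),150): print(b,plane(c,*b[0],137,True).round(1))
E
```

```text
[567.13957455  -2.68851059 165.13586483] [ 3.14067267e+00 -1.22561646e-03  4.11588983e-01] [-0.70737281  1.51928801  0.25048781] [637.35753232  28.54438497 324.08976155]
([441.0, 60.7], [398, 19, 86, 84, 5658]) [698.9  -9.8 137. ]
([320.5, 261.9], [276, 230, 91, 87, 4272]) [575.8   3.8 137. ]
```

View pics/w2.png

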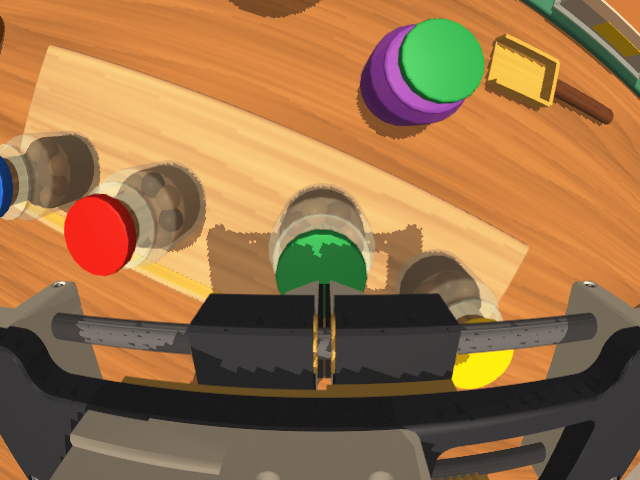

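Second wrist view: the disc's visible edge runs from (276) to (367) with its top at row 230. The centre is near (321, 273), under the fingertips to within about 3 mm. Pressing slowly.

Emit:
jog_arm --targets '[{"xyz": [0,0,0.14],"spin": 0},{"xyz": [0,0,0.1],"spin": 0},{"xyz": [0,0,0.03],"spin": 0},{"xyz": [0,0,0.03],"spin": 0},{"xyz": [0,0,0.03],"spin": 0},{"xyz": [0,0,0.03],"spin": 0},{"xyz": [0,0,0.03],"spin": 0},{"xyz": [0,0,0.03],"spin": 0},{"xyz": [0,0,0],"spin": 0},{"xyz": [0,0,0],"spin": 0}]'

```text
time: 3.95
tool_pos: [566.7, -2.4, 130.4]
tcp_rot: [-3.141, 0.0, 0.412]
contact_force: [0.0, -0.0, 0.7]
grip_width: 0.4
finger_force: 0.0
```

Emit:
jog_arm --targets '[{"xyz": [0,0,0.015],"spin": 0},{"xyz": [0,0,0.015],"spin": 0},{"xyz": [0,0,0.015],"spin": 0},{"xyz": [0,0,0.01],"spin": 0},{"xyz": [0,0,0],"spin": 0},{"xyz": [0,0,0],"spin": 0},{"xyz": [0,0,0],"spin": 0},{"xyz": [0,0,0],"spin": 0},{"xyz": [0,0,0],"spin": 0},{"xyz": [0,0,0],"spin": 0}]'

```text
time: 5.2
tool_pos: [566.8, -2.3, 126.2]
tcp_rot: [3.142, -0.0, 0.412]
contact_force: [-0.1, 0.1, -0.7]
grip_width: 0.4
finger_force: 0.0
```

Emit:
jog_arm --targets '[{"xyz": [0,0,0.005],"spin": 0},{"xyz": [0,0,0.005],"spin": 0},{"xyz": [0,0,0.005],"spin": 0},{"xyz": [0,0,0],"spin": 0},{"xyz": [0,0,0],"spin": 0},{"xyz": [0,0,0],"spin": 0},{"xyz": [0,0,0],"spin": 0},{"xyz": [0,0,0],"spin": 0},{"xyz": [0,0,0],"spin": 0},{"xyz": [0,0,0],"spin": 0}]'

```text
time: 6.45
tool_pos: [566.8, -2.4, 125.3]
tcp_rot: [3.141, -0.0, 0.412]
contact_force: [-1.5, 0.3, 5.0]
grip_width: 0.6
finger_force: 2.6
```

```bash
python3 - <<'E'
from h import *
from plant import bot
im=bot.capture("scene")
o=bot.get_obs(); print(o["tool_pos"],o["contact_force"])
cv2.imwrite("pics/s2.png",cv2.resize(im[150:300,225:425],(800,600),interpolation=cv2.INTER_CUBIC))
E
```

```text
[566.8336553   -2.39358947 125.26432065] [-1.98794084  0.39539277  5.57327908]
```

View pics/s2.png

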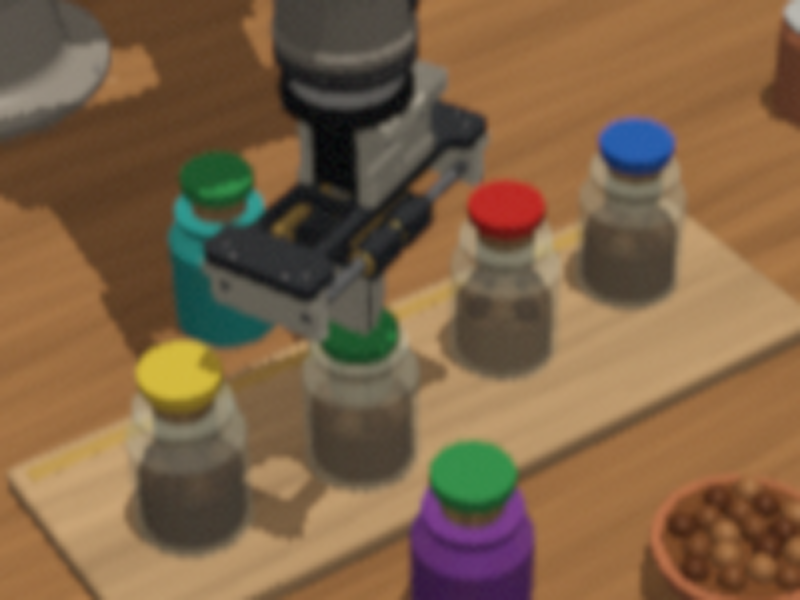

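The fingers are on the green stopper, whose flange is down at the rim (crop 360, 335), with about 5.5 N at z 125.3 — the hard stop. I'll add a touch more force to be sure, then look at it before leaving.

Emit:
jog_arm --targets '[{"xyz": [0,0,0.005],"spin": 0},{"xyz": [0,0,0],"spin": 0},{"xyz": [0,0,0],"spin": 0},{"xyz": [0,0,0],"spin": 0},{"xyz": [0,0,0],"spin": 0},{"xyz": [0,0,0],"spin": 0},{"xyz": [0,0,0],"spin": 0},{"xyz": [0,0,0],"spin": 0},{"xyz": [0,0,0],"spin": 0},{"xyz": [0,0,0],"spin": 0}]'

```text
time: 7.75
tool_pos: [566.9, -2.4, 125.2]
tcp_rot: [3.141, -0.0, 0.412]
contact_force: [-2.2, 0.5, 7.2]
grip_width: 0.8
finger_force: 3.8
```

Force rises without motion, so it is home. Retreating straight up, then back.

Emit:
jog_arm --targets '[{"xyz": [0,0,-0.05],"spin": 0},{"xyz": [0,0,-0.2],"spin": 0},{"xyz": [0,0,-0.4],"spin": 0},{"xyz": [0,0,-0.4],"spin": 0},{"xyz": [0,0,-0.2],"spin": 0},{"xyz": [-0.4,0.2,0],"spin": 0},{"xyz": [-0.5,0.3,0],"spin": 0},{"xyz": [-0.4,0.2,0],"spin": 0},{"xyz": [0,0,0],"spin": 0},{"xyz": [0,0,0],"spin": 0}]'

```text
time: 9.0
tool_pos: [494.4, -95.1, 225.4]
tcp_rot: [3.141, -0.001, 0.411]
contact_force: [0.0, 0.0, -0.1]
grip_width: 0.7
finger_force: 0.0
```

```bash
python3 - <<'E'
from h import *
from plant import bot
cw=bot.get_calibration("wrist"); w=bot.capture("wrist"); s=bot.capture("scene"); cs=bot.get_calibration("scene")
o=bot.get_obs(); print(o["tool_pos"],o["contact_force"])
for b in blobs(s,(50,110,50),(80,255,255),100): print("s",b)
for b in blobs(w,(50,110,50),(80,255,255),500): print("w",b,plane(cw,*b[0],125,True).round(1))
cv2.imwrite("pics/s3.png",cv2.resize(s[150:300,225:425],(800,600),interpolation=cv2.INTER_CUBIC))
E
```

```text
[494.45888081 -94.68167188 224.96114552] [-0.03733903  0.08878578  0.50863869]
s ([64.2, 22.2], [19, 0, 89, 38, 289])
s ([302.3, 27.7], [288, 6, 30, 47, 492])
s ([144.4, 60.5], [133, 27, 40, 68, 208])
s ([186.1, 39.9], [162, 26, 39, 45, 121])
s ([89.8, 79.9], [62, 54, 58, 53, 1096])
s ([445.5, 112.9], [420, 98, 55, 36, 263])
s ([494.3, 140.3], [475, 134, 34, 14, 117])
s ([604.1, 201.5], [580, 183, 53, 37, 358])
s ([278.7, 194.6], [270, 188, 18, 14, 198])
s ([314.2, 232.5], [305, 226, 19, 14, 223])
s ([621.7, 273.7], [591, 244, 49, 62, 707])
s ([342.8, 268.8], [333, 261, 21, 17, 293])
s ([617.2, 307.1], [599, 294, 36, 29, 275])
w ([243.0, 97.0], [209, 63, 70, 68, 3693]) [568.1  -0.9 125. ]
w ([161.2, 302.5], [134, 278, 55, 46, 1983]) [392.5   8.4 125. ]
```

View pics/s3.png

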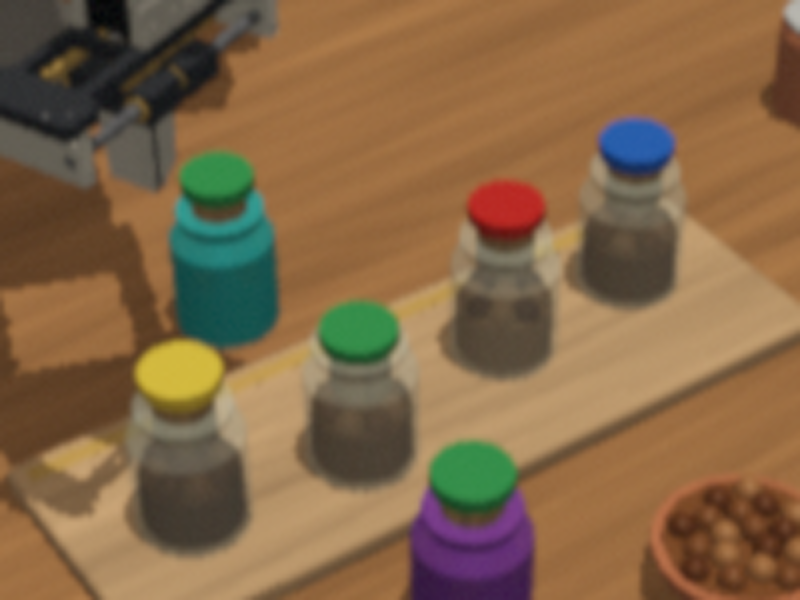

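The green stopper (crop 359, 332) now sits flush on its rim with no cork showing. Its jar hasn't moved, and the others are still raised.

```bash
python3 -c "
from plant import bot
print(bot.close_job())"
```

```text
the job is handed in; nothing more can be done
None
```

The green stopper is pressed home at z ≈ 125 mm (last reading about 7 N), its jar and the neighbouring jars look unmoved, the arm is clear, and the job is handed in; no verdict came back.

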